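# Feed the coffee jar into the brace and twist off its cap

### The arm

A 6-joint arm with a two-finger parallel gripper is mounted at the origin on a cart in front of the work surface, level with it; the furniture and walls round the work are solid. World frame = base frame: x ahead of the robot, y to its left, z up, the work surface at z = 0. Lengths are in m, angles in rad, forces in N, time in s.
With the tool pointing down it reaches from about 0.3 to 0.875 m from the base axis. Payload 6.4 kg.
Tool frame: the origin (TCP) lies on the centre line of the jaws, within the pads' length; the fingertips stand 25 mm ahead of it and the grasp point (between the pads) lies 6 mm ahead of it (ctrl.tips_ahead is the z of the fingertips in the tool frame, in m); z points along the fingers, x is the direction in which the jaws open and shut, and the axes are right-handed (so a half turn about z gives the same grasp; the last joint's range is limited). The gripper opens to 85 mm and grips with 20 to 120 N. Pads are 22 mm wide; open, the fingers measure 114 mm over their backs; the gripper's body (76 mm by 85 mm) begins 54 mm behind the grasp point. The pads swing forward as they close: fully open they stand 13 mm farther back than shut.
Start: joints at [0.991, 0.181, 1.607, -0, 1.354, -0.206], TCP at [0.21, 0.535, 0.256] pointing down, gripper open.
Joint ranges: [-2.99, 2.99], [-0.89, 2.07], [0.3, 2.58], [-1.14, 4.28], [0, 2.63], [-3.12, 3.12]. Speed limits (rad/s): [2.57, 2.57, 3.01, 3.14, 3.14, 3.14].

### API

Orientations are given as a unit quaternion [w, x, y, z].
In Python, from bench import ctrl gives the robot as it stands.
- The arm moves only by the shell command python3 -m pendant 'ROWS'. ROWS is JSON, a list that holds one entry, the list of rows, each a list of 7 numbers: the shift along the tool's x, y, z in m, then the turn, a rotation vector about the tool's x, y, z in rad, then the closure, from -1 (fully open) to 1 (shut). A call has 1 to 10 rows; each row shifts and turns the commanded pose from where the row before left it, along the tool's axes as they then stand; what a row does not reach is not made up. A row lasts 1/10 s, in which the tool goes at most 50 mm and 8.59 degrees, less where a joint would pass 70% of its speed; a pose out of reach is approached as far as the arm can. A call with a gripper value outside its range is refused whole. The fingers move at their own pace and stop on an object; the grip force is fixed at half the most. Time passes only in rows, so rows that do not move let the fingers close. It gives the time, the measured TCP pose, the force and the opening at its end, in the units of the state.
- ctrl.get_obs(): the state, without advancing time (a new reading comes with each control period).
- ctrl.camera(name): name is "side" or "top"; returns (picture, depth): 420x560x3 uint8, red, green, blue; 420x560 float32, m along the optical axis (not along the pixel's ray), 0 where there is no reading.
- ctrl.calibration(name): a dict with "fov_y" (degrees; the focal length in pixels is half the picture's height over the tangent of half this angle, whatever the lens; pixels are square), "cx", "cy" (the principal point, pixels), "D" ([k1, k2, p1, p2, k3] as OpenCV has them; the pictures are not rectified), "camera_from_world" (4x4, takes a point from world to camera coordinates). Camera axes: x right, y down, z forward; pixel columns grow to the right and rows downward; lengths in m; the calibration is good to about 2 mm. A picture is of the moment at which its call begins. calibration takes no time and is no camera call.
- ctrl.hand_in(): hands the job in, once; it reports no verdict.
The state is a dict: "time_s": time; "q": joint angles; "dq": joint speeds; "joint_efforts": joint torques, N m; "eef_pos": TCP position; "eef_rot": TCP orientation; "wrist_force": force on the tool from outside, world axes, zero at the start; "torque": the same for the moment, N m; "opening": opening from 0.0 (shut) to 1.0 (fully open).
Only numpy, scipy, OpenCV 4.12 (cv2) and the standard library are available. Lean on these libraries where they do the work, as an engineer would, in place of code of your own. Each camera call takes 0.05 s, during which the arm holds its last target.

### The job

Swing the red-knobbed feed lever of the jar brace away from you to its stop, so that it pushes the square amber jar fully home between the steel cheeks, and let the lever spring all the way back. Then twist the tight black cap anticlockwise (seen from above) about 70 degrees until its lugs come free, keeping the jar standing in the brace, and lift the cap straight up. Finish while still holding the cap, level, directly over the open jar with its lower rim about 20 mm above the mouth; leave the other things on the worktop alone.

Things in the scene. Friction and masses are not known exactly. Their poses are not given: they have to be found in the camera images.
- brace: Fixed jar brace: wooden base 150x165x12 mm, two steel cheeks and a back stop, 52 mm high. Origin: on the worktop below the jar's home place; x: the feed direction (away from the robot), y left, z up. The jar stands on the base; cheeks' inner faces 64.4 mm apart, from x = -12 to +33 mm; back stop at x = 32.5 mm. Home: jar's centre within 4 mm of the origin along x
- feed_lever (a joint): Angle of the sprung feed lever about its vertical pivot: 0 at rest, 0.42 rad at its stop; grows anticlockwise seen from above, carrying the red knob along the brace's +x by about 82 mm. It needs about 2.5 N at the knob at rest, 7 N at the stop with the jar in front of it, and swings back to 0 in about a second when let go
- lever_knob (a point): Centre of the upright red knob at the lever's free end: cylinder of 22 mm diameter, 40 mm high, its centre 86 mm and top 106 mm above the worktop. At rest it stands at about (-0.062, -0.124) m in the brace's x, y; at the stop at (0.020, -0.110)
- lever_hinge (a point): Point on the lever's vertical pivot axis, at the height of the knob's centre, at (-0.055, 0.075) m in the brace's x, y; the knob circles it at 200 mm radius
- jar: Loose square amber glass jar, 62 x 62 mm, square with the brace; 0.6 kg. Origin: centre of its underside, z up. The shoulder is 66 mm (at the neck 72 mm) above the underside. It starts 20 to 30 mm short of home, just in the mouth of the brace
- jar_mouth (a point): Centre of the jar's mouth, at the top of the neck and inner seal, 105 mm above the jar's underside; hidden inside the cap until that is lifted
- cap_center (a point): Centre (half-way up, on the axis) of the black ribbed twist-off cap: 52 mm diameter, 32 mm high, z up. On the jar its rim is 80, its centre 96, its top 112 mm above the jar's underside; fingers may reach 24 mm below the centre before they meet the jar's shoulder. Lifting 12 mm frees the lugs, lifting 26 mm brings the rim clear of the mouth
- cap_turn (a joint): How far the cap is unscrewed: 0 tight, grows anticlockwise from above. About 0.25 N m turns it throughout. Lugs are free from 1.0 rad on; hard stop at 1.45 rad; 0.1 rad of play before it follows the cap. The cap does not rise as it turns and cannot come off before it is free: the jar would come up with it
Not all that is in view belongs to the job. Of the things that look like the jar, the largest one is meant.

How it is judged:
On the way, in this order (a step that is already met when the one before it is completed fails the run):
1. the lever is swung to its stop and the jar is home in the brace, cap still tight (value of joint feed_lever above 0.385 rad and x of jar in the frame of brace above -0.007 m and value of joint cap_turn below 0.3 rad), for 0.1 s.
2. the lever has sprung back to rest, jar still home, cap still tight (value of joint feed_lever below 0.05 rad and x of jar in the frame of brace above -0.007 m and value of joint cap_turn below 0.3 rad), for 0.1 s.
3. the cap is turned until its lugs are free, jar home in the brace (value of joint cap_turn above 0.92 rad and x of jar in the frame of brace above -0.01 m), for 0.1 s.
At the end, for the whole second after the job is handed in: The fingers hold the cap level (0.2 rad), at rest and touching nothing else, within 20 mm of the jar's axis, its rim 2 to 50 mm above the mouth; the jar stands upright in the brace within 10 mm of home; the lever is back at rest (below 0.05 rad) (all of step 3 and z of cap_center in the frame of jar_mouth between 0.018 and 0.066 m and horizontal distance between cap_center and jar_mouth below 0.02 m and angle between cap_center's own z axis and vertical below 0.2 rad and contact force between the fingers and cap above 1 N and contact force between cap and jar below 0.05 N and contact force between cap and brace below 0.05 N and linear speed of each of cap, jar below 0.02 m/s and value of joint feed_lever below 0.05 rad and z of jar in the frame of brace below 0.016 m and angle between jar's own z axis and vertical below 0.08 rad); the arm keeps its last pose, push and grip.
It fails at once if the jar is lifted or tipped in the brace (z of jar in the frame of brace above 0.022 m or angle between jar's own z axis and vertical above 0.15 rad).
It fails at once if a bystander (tin, pepper mill, spice jar, lemon, garlic) is disturbed (distance of any of tin, pepper, spice, lemon, garlic from where it was at the start of the episode above 0.015 m).
It also fails if it takes over 54 s, if anything falls off the work surface, if the arm or the gripper's body presses on something with over 40 N, if the wrist force passes 120 N, or if a joint passes its speed limit or range.

## Working session

There is one attempt and no reset: what is moved stays moved. The work goes in short steps, Python scripts to look and compute and a shell command to move; the robot and the scene stay as the last step left them, time stands still between calls to the robot, and variables do not carry over. Pictures are saved under pics/ and viewed, and the job is handed in when it is done.

```bash
ls; mkdir -p pics; cat > h.py <<'E'
import numpy as np,cv2
from bench import ctrl
def K(name):
    c=ctrl.calibration(name); f=210/np.tan(np.radians(c['fov_y'])/2)
    return np.array([[f,0,c['cx']],[0,f,c['cy']],[0,0,1]]),np.array(c['D'],float),np.array(c['camera_from_world'])
def shot(name,tag):
    p,d=ctrl.camera(name); cv2.imwrite(f'pics/{tag}.png',p[:,:,::-1]); np.save(f'pics/{tag}.npy',d); return p,d
def world(name,d,u=None):
    k,D,T=K(name); h,w=d.shape
    uu,vv=np.meshgrid(np.arange(w),np.arange(h))
    pt=cv2.undistortPoints(np.stack([uu,vv],-1).reshape(-1,1,2).astype(float),k,D).reshape(h,w,2)
    P=np.dstack([pt*d[...,None],d]); return (P-T[:3,3])@T[:3,:3]
def proj(name,X):
    k,D,T=K(name); r,_=cv2.Rodrigues(T[:3,:3]); return cv2.projectPoints(np.array(X,float).reshape(-1,1,3),r,T[:3,3],k,D)[0].reshape(-1,2)
E
python3 - <<'E'
from h import *
shot('top','top0');shot('side','side0')
for n in('top','side'):print(K(n))
o=ctrl.get_obs();print(o);print(ctrl.tips_ahead)
E
```

```text
pics
(array([[413.83226576,   0.        , 279.41774529],
       [  0.        , 413.83226576, 205.86918847],
       [  0.        ,   0.        ,   1.        ]]), array([-0.00451599,  0.        ,  0.        ,  0.        ,  0.        ]), array([[ 0.01429356, -0.99904754, -0.04122749, -0.01551901],
       [-0.99821321, -0.01186492, -0.05856286,  0.44144062],
       [ 0.05801792,  0.04199089, -0.99743205,  0.91798864],
       [ 0.        ,  0.        ,  0.        ,  1.        ]]))
(array([[513.10240705,   0.        , 273.99548329],
       [  0.        , 513.10240705, 201.18838295],
       [  0.        ,   0.        ,   1.        ]]), array([-0.14057351,  0.        ,  0.        ,  0.        ,  0.        ]), array([[ 0.8593738 , -0.51073964, -0.02493393, -0.39707452],
       [-0.31273425, -0.48637883, -0.8158633 ,  0.21658193],
       [ 0.40456639,  0.70892923, -0.577707  ,  0.75258579],
       [ 0.        ,  0.        ,  0.        ,  1.        ]]))
{'time_s': 0.1, 'q': array([ 9.90684381e-01,  1.81473876e-01,  1.60790795e+00,  1.10064651e-05,
        1.35380202e+00, -2.06326440e-01]), 'dq': array([ 0.00124928, -0.00039282, -0.00218687,  0.00071123,  0.00028945,
       -0.00018418]), 'joint_efforts': array([ 7.49888877e-04, -4.45879912e+01, -3.52238095e+01, -2.58400569e-04,
        4.00689285e-03,  2.94901554e-05]), 'eef_pos': array([0.2096952 , 0.53490804, 0.25547023]), 'eef_rot': array([ 2.99113363e-04,  8.26179010e-01,  5.63407145e-01, -7.37245772e-04]), 'wrist_force': array([-0.09028891, -0.45829313,  0.78188817]), 'torque': array([ 0.04005736, -0.03001601, -0.00285047]), 'opening': 1.0019323979154704}
0.025
```

View pics/top0.png

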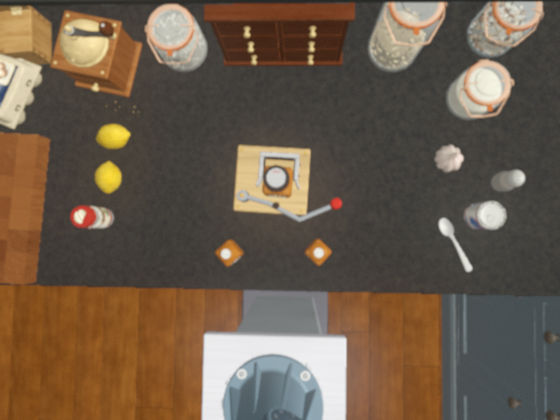

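View pics/side0.png

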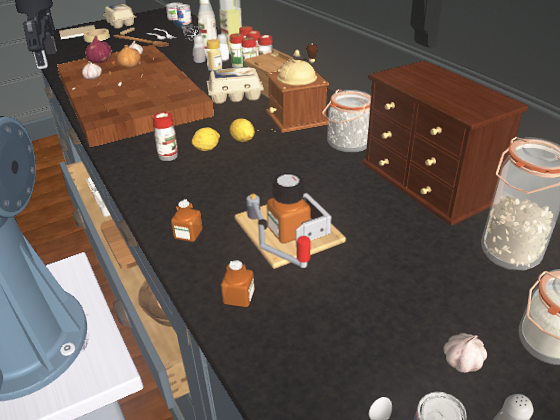

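The top view shows the brace with the capped jar at about (275,178), the red knob at (336,203) and the pivot at (243,197). Two small decoy jars stand at (229,253) and (318,252). Next I measure their positions.

```bash
python3 - <<'E'
from h import *
for n in('top','side'):
    p=cv2.imread(f'pics/{n}0.png')[:,:,::-1].astype(int); d=np.load(f'pics/{n}0.npy'); W=world(n,d)
    R,G,B=p[...,0],p[...,1],p[...,2]
    near=(abs(W[...,0]-.43)<.14)&(abs(W[...,1])<.2)&(d>0)
    red=near&(R>120)&(G<50)&(B<50)&(W[...,2]>.05)
    P=W[red];print(n,'red',len(P),P.min(0),P.max(0)); t=P[P[:,2]>P[:,2].max()-.006];print(' top',t.mean(0),(t.max(0)+t.min(0))/2,len(t))
    P=W[near&(W[...,2]>.115)&(W[...,2]<.14)&(p.sum(2)<600)]
    print('cap',len(P),P.min(0),P.max(0)); t=P[P[:,2]>.119];print(' top',t.mean(0),(t.max(0)+t.min(0))/2, len(t), t.max(0)-t.min(0))
    b=near&(abs(W[...,2]-.012)<.006)&(R>150)&(G>110)&(B<G-10)
    P=W[b][:,:2].astype(np.float32); r=cv2.minAreaRect(P);print('base',len(P),r,cv2.boxPoints(r).tolist())
    # contact heights map: steel
    if n=='top':
        big=cv2.resize(p[120:290,200:380].astype(np.uint8),None,fx=4,fy=4,interpolation=cv2.INTER_CUBIC);cv2.imwrite('pics/crop0.png',big[:,:,::-1])
        for (u,v) in [(229,253),(318,252),(243,197),(299,219)]:print((u,v),W[v,u])
E
```

```text
Traceback (most recent call last):
ValueError: zero-size array to reduction operation minimum which has no identity
```

```bash
python3 - <<'E'
from h import *
p=cv2.imread('pics/top0.png')[:,:,::-1].astype(int); d=np.load('pics/top0.npy'); W=world('top',d)
for (u,v) in [(336,203),(277,178),(243,197),(260,210),(229,253),(318,252),(450,250)]:print((u,v),p[v,u],d[v,u],W[v,u])
E
```

```text
(336, 203) [223  69  57] 0.8360372 [ 0.44353961 -0.12784908  0.10257959]
(277, 178) [212 211 208] 0.82127696 [ 0.49040461 -0.00887764  0.12511244]
(243, 197) [197 188 174] 0.89223224 [0.45734573 0.06732444 0.05525957]
(260, 210) [221 193 139] 0.9320037 [0.43177512 0.03390162 0.01249129]
(229, 253) [228 223 212] 0.8705049 [0.33762673 0.09253019 0.07114024]
(318, 252) [234 233 225] 0.85810006 [ 0.34305016 -0.09384987  0.07604608]
(450, 250) [72 70 65] 0.9237942 [ 0.34824029 -0.39193142 -0.00206424]
```

```bash
cat > meas.py <<'E'
from h import *
import sys
def run(tag):
  for n in('top','side'):
    p=cv2.imread(f'pics/{n}{tag}.png')[:,:,::-1].astype(int); d=np.load(f'pics/{n}{tag}.npy'); W=world(n,d)
    R,G,B=p[...,0],p[...,1],p[...,2]
    near=(abs(W[...,0]-.48)<.14)&(abs(W[...,1])<.2)&(d>0)
    red=near&(R>110)&(G<90)&(B<80)&(R>G*2)&(W[...,2]>.06)
    P=W[red]
    if len(P):
        t=P[P[:,2]>.099];print(n,'red',len(P),'top',t.mean(0).round(4),((t.max(0)+t.min(0))/2).round(4),len(t),(t.max(0)-t.min(0)).round(4))
    m=near&(W[...,2]>.118)&(W[...,2]<.13)&(abs(W[...,0]-.49)<.05)&(abs(W[...,1])<.05)
    P=W[m]; c,r=cv2.minEnclosingCircle(P[:,:2].astype(np.float32)); print(n,'cap',len(P),c,r,P.mean(0).round(4))
    b=near&(abs(W[...,2]-.012)<.006)&(R>150)&(G>110)&(B<G-10)
    P=W[b][:,:2].astype(np.float32); r=cv2.minAreaRect(P);print(n,'base',len(P),r,np.round(cv2.boxPoints(r),4).tolist())
    st=near&(W[...,2]>.054)&(W[...,2]<.072)&(W[...,0]>.46)&(abs(R-B)<40)
    P=W[st];r=cv2.minAreaRect(P[:,:2].astype(np.float32));print(n,'steel',len(P),r,P[:,2].mean())
    if n=='top':
        big=cv2.resize(p[120:290,200:380].astype(np.uint8),None,fx=4,fy=3.5,interpolation=cv2.INTER_CUBIC);cv2.imwrite(f'pics/crop{tag}.png',big[:,:,::-1])
if __name__=='__main__': run(sys.argv[1])
E
python3 meas.py 0
```

```text
top red 96 top [ 0.4448 -0.1281  0.1009] [ 0.4448 -0.1281  0.1014] 68 [0.0184 0.0202 0.0046]
top cap 534 (0.49273380637168884, -0.006197113543748856) 0.026583509519696236 [ 0.4921 -0.0067  0.1246]
top base 2930 ((0.5023282170295715, 0.009403310716152191), (0.16493380069732666, 0.149887353181839), 86.8259506225586) [[0.42289999127388, -0.06880000233650208], [0.5726000070571899, -0.0771000012755394], [0.5817000269889832, 0.08760000020265579], [0.43209999799728394, 0.09589999914169312]]
top steel 78 ((0.515569806098938, 0.020203053951263428), (0.07771623879671097, 0.14693312346935272), 17.035282135009766) 0.055137399542218406
side red 305 top [ 0.4408 -0.1268  0.0998] [ 0.4404 -0.1267  0.1   ] 53 [0.0174 0.0179 0.002 ]
side cap 452 (0.48897475004196167, -0.004119937773793936) 0.02713749371469021 [ 0.4875 -0.0075  0.1231]
side base 1572 ((0.44080203771591187, -0.002179853618144989), (0.24383299052715302, 0.1927707940340042), 11.672830581665039) [[0.3018999993801117, 0.06750000268220901], [0.3409000039100647, -0.12120000272989273], [0.5796999931335449, -0.07190000265836716], [0.5407000184059143, 0.1168999969959259]]
side steel 10 ((0.4952549934387207, 0.012529857456684113), (0.05839482322335243, 0.12015441060066223), 49.74957275390625) 0.05793002222289519
```

View pics/crop0.png

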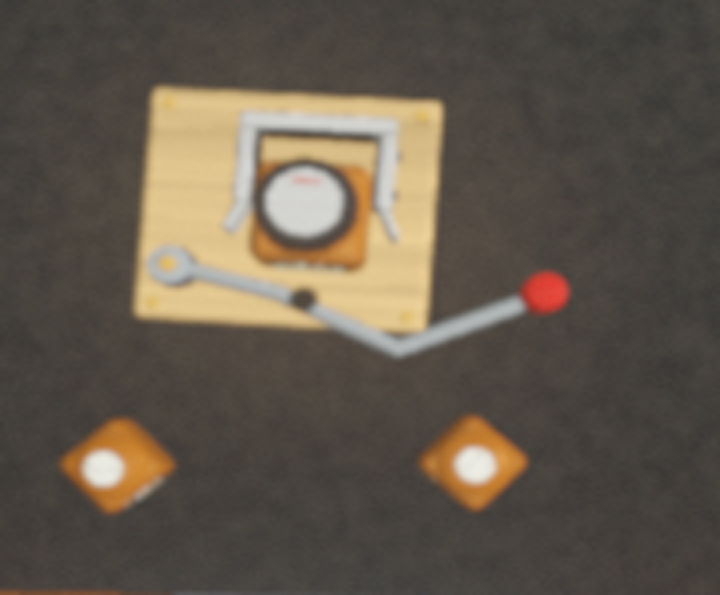

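```bash
cat > go.py <<'E'
from h import *
from scipy.spatial.transform import Rotation as R
def to(x,y,z,head):  # heading of tool x in degrees, tool down
    o=ctrl.get_obs(); q=o['eef_rot']; Rt=R.from_quat(np.r_[q[1:],q[0]])
    h=np.radians(head); T=R.from_matrix(np.array([[np.cos(h),np.sin(h),0],[np.sin(h),-np.cos(h),0],[0,0,-1.]]))
    m=Rt.as_matrix()
    print('pos',o['eef_pos'].round(4),'head',np.degrees(np.arctan2(m[1,0],m[0,0])).round(2),'tilt',m[:,2].round(4),'q',o['q'].round(2),'t',o['time_s'],'F',o['wrist_force'].round(2),'open',round(o['opening'],3))
    print('shift tool',Rt.inv().apply(np.array([x,y,z])-o['eef_pos']).round(4),'turn',(Rt.inv()*T).as_rotvec().round(4))
import sys
to(*map(float,sys.argv[1:5]))
E
python3 go.py 0.4076 -0.1243 0.256 -5.2
python3 -m pendant '[[[-0.034,0.027,0,0,0,0,1],[-0.034,0.027,0,0,0,0,1],[-0.034,0.027,0,0,0,0,1],[-0.034,0.027,0,0,0,0,1],[-0.034,0.027,0,0,0,0,1],[-0.034,0.027,0,0,0,0,1],[-0.034,0.027,0,0,0,0,1],[-0.034,0.027,0,0,0,0,1],[-0.034,0.027,0,0,0,0,1],[-0.034,0.027,0,0,0,0,1]]]'
python3 go.py 0.4076 -0.1243 0.256 -5.2
```

```text
pos [0.2097 0.5349 0.2555] head 68.58 tilt [-9.0e-04 -1.3e-03 -1.0e+00] q [ 0.99  0.18  1.61  0.    1.35 -0.21] t 0.1 F [-0.09 -0.46  0.78] open 1.002
shift tool [-5.414e-01  4.249e-01  2.000e-04] turn [7.0000e-04 1.6000e-03 1.2878e+00]
time_s: 1.1
eef_pos: [0.3371, 0.1186, 0.2562]
eef_rot: [0.0, 0.826, 0.564, 0.0]
wrist_force: [1.0, -0.1, -0.7]
opening: -0.002
pos [0.3371 0.1186 0.2562] head 68.6 tilt [ 5.e-04  0.e+00 -1.e+00] q [ 0.   -0.36  2.11  0.    1.4  -1.19] t 1.1 F [ 0.99 -0.15 -0.67] open -0.002
shift tool [-0.2004  0.1543  0.0003] turn [ 3.0000e-04 -5.0000e-04  1.2881e+00]
```

```bash

python3 -m pendant '[[[-0.034,0.026,0,0,0,0,1],[-0.034,0.026,0,0,0,0,1],[-0.033,0.026,0,0,0,0,1],[-0.033,0.026,0,0,0,0,1],[-0.033,0.025,0,0,0,0,1],[-0.033,0.025,0,0,0,0,1]]]'
python3 -m pendant '[[[0,0,0,0,0,0.143,1],[0,0,0,0,0,0.143,1],[0,0,0,0,0,0.143,1],[0,0,0,0,0,0.143,1],[0,0,0,0,0,0.143,1],[0,0,0,0,0,0.143,1],[0,0,0,0,0,0.143,1],[0,0,0,0,0,0.143,1],[0,0,0,0,0,0.143,1],[0,0,0,0,0,0,1]]]'
python3 go.py 0.4076 -0.1243 0.105 -5.2
```

```text
time_s: 1.7
eef_pos: [0.4074, -0.124, 0.2561]
eef_rot: [-0.0, 0.826, 0.563, 0.0]
wrist_force: [0.6, 0.3, -0.2]
opening: -0.003
time_s: 2.7
eef_pos: [0.4073, -0.1221, 0.256]
eef_rot: [-0.0, 0.999, -0.046, -0.0]
wrist_force: [-0.7, -0.2, -0.3]
opening: 0.001
pos [ 0.4073 -0.1221  0.256 ] head -5.23 tilt [-6.e-04  4.e-04 -1.e+00] q [-0.57 -0.17  1.96 -0.    1.35 -0.48] t 2.7 F [-0.65 -0.22 -0.32] open 0.001
shift tool [0.0006 0.0022 0.151 ] turn [-0.0003  0.0006 -0.0005]
```

```bash

python3 -m pendant '[[[0,0.001,0.03,0,0,0,1],[0,0.001,0.03,0,0,0,1],[0,0,0.03,0,0,0,1],[0,0,0.03,0,0,0,1],[0,0,0.03,0,0,0,1],[0,0,0,0,0,0,1]]]'
python3 go.py 0.4076 -0.1243 0.105 -5.2
python3 - <<'E'
from h import *
shot('top','top1');shot('side','side1')
p=cv2.imread('pics/side1.png');cv2.imwrite('pics/s1.png',cv2.resize(p[150:330,200:400],None,fx=3,fy=3))
E
python3 meas.py 1
```

```text
time_s: 3.3
eef_pos: [0.4044, -0.1224, 0.1028]
eef_rot: [-0.002, 0.999, -0.043, -0.004]
wrist_force: [-0.4, 1.0, -0.6]
opening: 0.002
pos [ 0.4044 -0.1224  0.1028] head -4.96 tilt [-0.0071  0.0046 -1.    ] q [-0.58  0.06  2.09 -0.    1.   -0.49] t 3.3 F [-0.37  1.   -0.62] open 0.002
shift tool [ 0.0034  0.0016 -0.0023] turn [-0.0039  0.0074  0.0041]
top cap 533 (0.49248412251472473, -0.006223626434803009) 0.026847299188375473 [ 0.4921 -0.0065  0.1245]
top base 2868 ((0.5026549100875854, 0.009523987770080566), (0.16523124277591705, 0.15054987370967865), 86.85052490234375) [[0.4230000078678131, -0.06880000233650208], [0.5733000040054321, -0.0771000012755394], [0.5824000239372253, 0.08789999783039093], [0.4320000112056732, 0.09619999676942825]]
top steel 94 ((0.5145996809005737, 0.01711786538362503), (0.08327218890190125, 0.1464279294013977), 12.623238563537598) 0.0549429384023807
side red 305 top [ 0.4413 -0.1269  0.0999] [ 0.441  -0.1269  0.1003] 46 [0.0158 0.016  0.0025]
side cap 0 (0.0, 0.0) 0.0 [nan nan nan]
side base 893 ((0.4776670038700104, -0.044432565569877625), (0.23831401765346527, 0.18982930481433868), 68.37849426269531) [[0.34549999237060547, -0.12020000070333481], [0.5220000147819519, -0.19020000100135803], [0.6097999811172485, 0.03139999881386757], [0.4332999885082245, 0.10130000114440918]]
side steel 1 ((0.5002198815345764, -0.03445801883935928), (0.0, 0.0), 0.0) 0.06260166977744815meas.py:13: RuntimeWarning: Mean of empty slice.
  P=W[m]; c,r=cv2.minEnclosingCircle(P[:,:2].astype(np.float32)); print(n,'cap',len(P),c,r,P.mean(0).round(4))
  ret = um.true_divide(
```

View pics/s1.png

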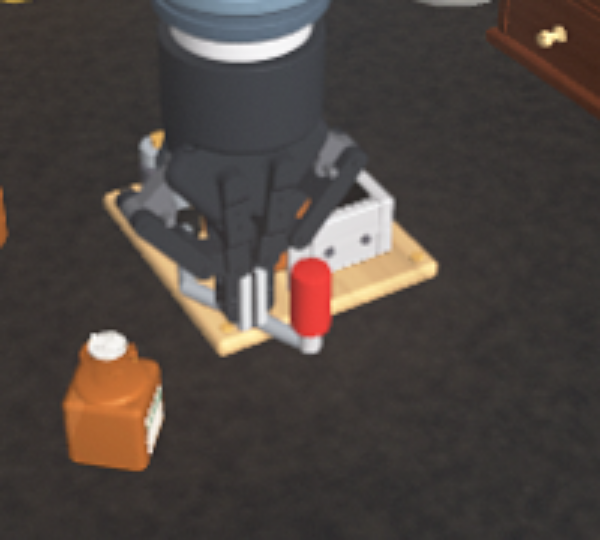

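View pics/crop1.png

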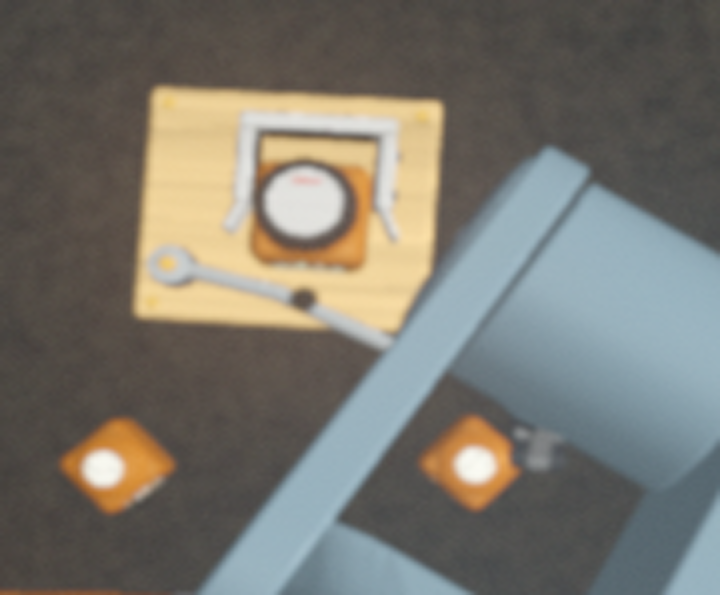

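The closed fingers are just behind the red knob at (310,300) in the crop, lined up with it. I'll raise them slightly and feel for contact.

```bash

python3 -m pendant '[[[0.003,0.002,-0.006,0,0,0,1],[0.004,0,0,0,0,0,1],[0.003,0,0,0,0,0,1],[0,0,0,0,0,0,1]]]'
python3 go.py 0.418 -0.1253 0.110 -5.2
python3 -m pendant '[[[0.003,0,0,0,0,0,1],[0.003,0,0,0,0,0,1],[0.003,0,0,0,0,0,1],[0,0,0,0,0,0,1]]]'
python3 go.py 0.418 -0.1253 0.110 -5.2
```

```text
time_s: 3.8
eef_pos: [0.418, -0.1276, 0.1133]
eef_rot: [0.001, 0.999, -0.045, 0.001]
wrist_force: [1.1, 0.2, -0.4]
opening: 0.0
pos [ 0.418  -0.1276  0.1133] head -5.13 tilt [ 0.0017 -0.0012 -1.    ] q [-0.57  0.06  2.06 -0.    1.01 -0.48] t 3.8 F [ 1.07  0.24 -0.36] open 0.0
shift tool [-0.0003 -0.0023  0.0033] turn [ 0.001  -0.0018  0.0013]
time_s: 4.2
eef_pos: [0.4262, -0.1279, 0.1122]
eef_rot: [-0.0, 0.999, -0.045, -0.0]
wrist_force: [-2.2, -1.2, 1.4]
opening: -0.001
pos [ 0.4262 -0.1279  0.1122] head -5.15 tilt [-4.e-04  2.e-04 -1.e+00] q [-0.56  0.08  2.04 -0.    1.02 -0.47] t 4.2 F [-2.2  -1.21  1.39] open -0.001
shift tool [-0.0084 -0.0019  0.0022] turn [-0.0002  0.0004  0.0009]
```

```bash

python3 -m pendant '[[[0.01,0.0006,0,0,0,-0.05,1],[0.01,0.0006,0,0,0,-0.05,1],[0.01,0.0006,0,0,0,-0.05,1],[0.01,0.0006,0,0,0,-0.05,1],[0,0,0,0,0,0,1]]]'
python3 go.py 0.418 -0.1253 0.110 -5.2
python3 - <<'E'
from h import *
shot('top','top2');shot('side','side2')
p=cv2.imread('pics/side2.png');cv2.imwrite('pics/s2.png',cv2.resize(p[150:330,200:400],None,fx=3,fy=3))
E

```

```text
time_s: 4.7
eef_pos: [0.4658, -0.1305, 0.1118]
eef_rot: [-0.001, 0.998, 0.055, -0.001]
wrist_force: [-3.7, 0.8, 2.1]
opening: 0.003
pos [ 0.4658 -0.1305  0.1118] head 6.36 tilt [-0.0017  0.001  -1.    ] q [-0.52  0.17  1.95  0.    1.03 -0.63] t 4.7 F [-3.66  0.83  2.06] open 0.003
shift tool [-0.0469 -0.0105  0.0019] turn [-0.001   0.0017  0.2017]
```

View pics/s2.png

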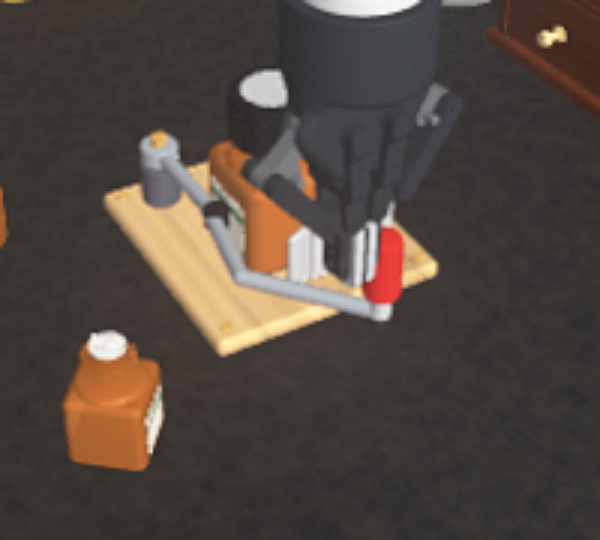

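The knob at (385,265) is on the fingers, and the lever has swung about half way. I'll continue along the arc.

```bash

python3 -m pendant '[[[0.01,0.0006,0,0,0,-0.05,1],[0.01,0.0006,0,0,0,-0.05,1],[0.01,0.0006,0,0,0,-0.05,1],[0.006,0.0003,0,0,0,-0.03,1],[0,0,0,0,0,0,1]]]'
python3 go.py 0.418 -0.1253 0.110 -5.2
python3 - <<'E'
from h import *
shot('top','top3');shot('side','side3')
p=cv2.imread('pics/side3.png');cv2.imwrite('pics/s3.png',cv2.resize(p[150:330,200:400],None,fx=3,fy=3))
E
python3 meas.py 3
```

```text
time_s: 5.3
eef_pos: [0.5008, -0.1265, 0.1117]
eef_rot: [-0.0, 0.99, 0.144, -0.001]
wrist_force: [-5.1, -1.0, 1.6]
opening: -0.001
pos [ 0.5008 -0.1265  0.1117] head 16.61 tilt [-2.3e-03  4.0e-04 -1.0e+00] q [-0.48  0.24  1.86 -0.    1.04 -0.77] t 5.3 F [-5.06 -0.98  1.57] open -0.001
shift tool [-0.079  -0.0248  0.0019] turn [-0.0007  0.0023  0.3807]
top cap 428 (0.5110388994216919, -0.006143671460449696) 0.02606690116226673 [ 0.513  -0.0027  0.1246]
top base 1791 ((0.5026789903640747, 0.009426437318325043), (0.16500091552734375, 0.15041890740394592), 86.98773193359375) [[0.42320001125335693, -0.0689999982714653], [0.5734000205993652, -0.07689999788999557], [0.582099974155426, 0.08789999783039093], [0.4318999946117401, 0.0957999974489212]]
top steel 121 ((0.5103097558021545, -0.010092265903949738), (0.09310180693864822, 0.18391959369182587), 1.616612434387207) 0.0554236342568635
side red 156 top [ 0.5123 -0.1202  0.1254] [ 0.4456 -0.1202  0.2647] 13 [0.1693 0.0115 0.3313]
side cap 445 (0.5074341893196106, -0.0034308561589568853) 0.027242204174399376 [ 0.5061 -0.0073  0.1231]
side base 2064 ((0.42351233959198, -0.0036047622561454773), (0.21962463855743408, 0.18760259449481964), 14.467538833618164) [[0.2937000095844269, 0.05979999899864197], [0.34060001373291016, -0.12189999967813492], [0.5533000230789185, -0.06700000166893005], [0.5063999891281128, 0.11469999700784683]]
side steel 86 ((0.47925126552581787, -0.03173045068979263), (0.03508889675140381, 0.20030248165130615), 15.374711036682129) 0.05699624941130991
```

View pics/s3.png

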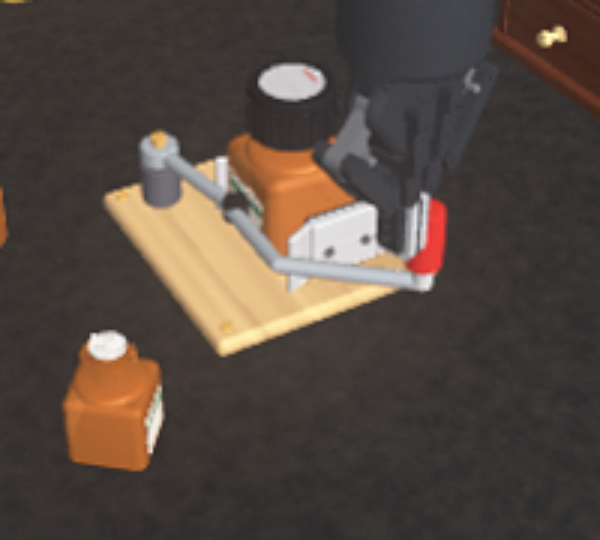

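View pics/crop3.png

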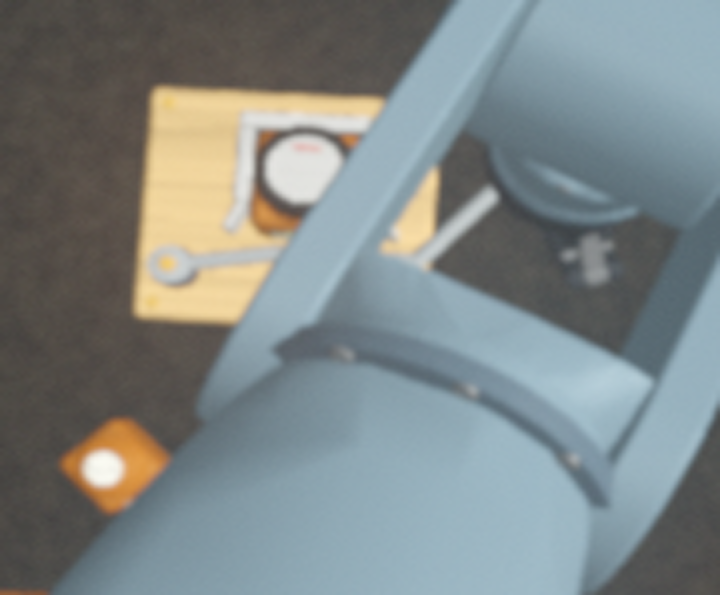

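```bash

python3 -m pendant '[[[0.006,0.0004,0,0,0,-0.03,1],[0.004,0.0002,0,0,0,-0.02,1],[0.002,0.0001,0,0,0,-0.01,1],[0,0,0,0,0,0,1],[0,0,0,0,0,0,1],[0,0,0,0,0,0,1]]]'
python3 go.py 0.418 -0.1253 0.110 -5.2
python3 - <<'E'
from h import *
shot('side','side4')
p=cv2.imread('pics/side4.png');cv2.imwrite('pics/s4.png',cv2.resize(p[150:330,200:400],None,fx=3,fy=3))
n='side';d=np.load('pics/side4.npy');W=world(n,d);m=(W[...,2]>.118)&(W[...,2]<.13)&(abs(W[...,0]-.5)<.05)&(abs(W[...,1])<.05)
P=W[m]; print('cap',len(P),cv2.minEnclosingCircle(P[:,:2].astype(np.float32)),P.mean(0))
E
```

```text
time_s: 6.0
eef_pos: [0.5069, -0.1254, 0.1112]
eef_rot: [-0.0, 0.985, 0.174, -0.007]
wrist_force: [-27.8, -11.8, 14.7]
opening: -0.004
pos [ 0.5069 -0.1254  0.1112] head 20.04 tilt [-0.0145 -0.0017 -0.9999] q [-0.47  0.26  1.84 -0.01  1.06 -0.81] t 6.0 F [-27.75 -11.77  14.69] open -0.004
shift tool [-0.0835 -0.0305  0.0025] turn [-2.000e-04  1.470e-02  4.405e-01]
cap 443 ((0.5098328590393066, -0.004670236725360155), 0.027620796114206314) [ 0.50785569 -0.00733836  0.12296224]
```

View pics/s4.png

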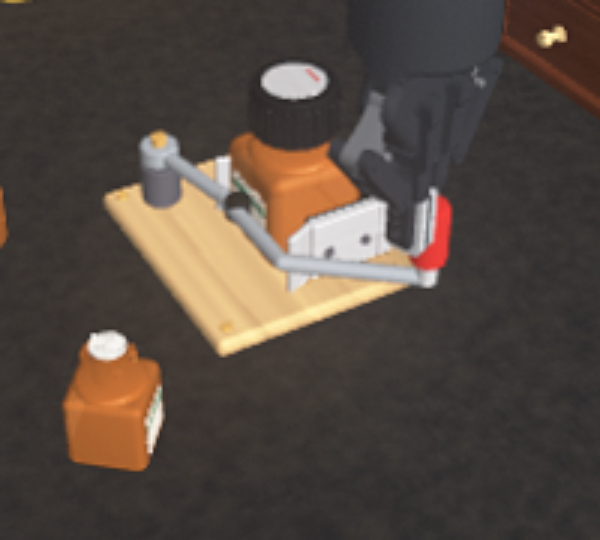

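Force has risen to about 30 N, so the lever is at its stop and the jar has moved about 20 mm. I'll back off and lift.

```bash

python3 -m pendant '[[[-0.006,0,0,0,0,0,1],[-0.004,0,-0.02,0,0,0,1],[-0.004,0,-0.04,0,0,0,1],[0,0,-0.04,0,0,0,1],[0,0,-0.04,0,0,0,-1],[0,0,0,0,0,0,-1],[0,0,0,0,0,0,-1],[0,0,0,0,0,0,-1],[0,0,0,0,0,0,-1],[0,0,0,0,0,0,-1]]]'
python3 -m pendant '[[[0,0,0,0,0,0,-1],[0,0,0,0,0,0,-1],[0,0,0,0,0,0,-1]]]'
python3 go.py 0.511 -0.007 0.26 15
python3 - <<'E'
from h import *
shot('top','top5');shot('side','side5')
p=cv2.imread('pics/side5.png');cv2.imwrite('pics/s5.png',cv2.resize(p[150:330,200:400],None,fx=3,fy=3))
E
python3 meas.py 5
```

```text
time_s: 7.05
eef_pos: [0.4996, -0.1282, 0.2509]
eef_rot: [-0.001, 0.985, 0.174, -0.001]
wrist_force: [-0.3, -0.7, -0.3]
opening: 0.991
time_s: 7.35
eef_pos: [0.5002, -0.1285, 0.2521]
eef_rot: [-0.0, 0.985, 0.174, -0.0]
wrist_force: [0.9, 0.3, 0.1]
opening: 1.0
pos [ 0.5002 -0.1285  0.2521] head 20.05 tilt [-3.e-04  1.e-04 -1.e+00] q [-0.48  0.05  1.76  0.    1.33 -0.83] t 7.35 F [0.88 0.31 0.07] open 1.0
shift tool [ 0.0518 -0.1104 -0.0079] turn [-0.0002  0.0002  0.0882]
top red 91 top [ 0.4443 -0.1275  0.1008] [ 0.4447 -0.1279  0.1013] 62 [0.0185 0.0164 0.0046]
top cap 169 (0.5176923274993896, 0.0026663802564144135) 0.0235292948782444 [0.5202 0.0068 0.1245]
top base 2092 ((0.5023417472839355, 0.009489469230175018), (0.1652083396911621, 0.14988429844379425), 86.82624053955078) [[0.42289999127388, -0.06880000233650208], [0.5726000070571899, -0.0771000012755394], [0.5817000269889832, 0.08780000358819962], [0.43209999799728394, 0.09610000252723694]]
top steel 56 ((0.5124233365058899, 0.023415781557559967), (0.08357007801532745, 0.13303829729557037), 13.023839950561523) 0.056270821601473085
side red 305 top [ 0.4408 -0.1273  0.0999] [ 0.4399 -0.1274  0.1003] 51 [0.0181 0.0179 0.0025]
side cap 448 (0.5080546736717224, -0.004831110592931509) 0.027820393443107605 [ 0.5077 -0.0078  0.1231]
side base 1898 ((0.4437406659126282, -0.0012404099106788635), (0.2411946952342987, 0.19199885427951813), 11.928577423095703) [[0.3059000074863434, 0.06780000030994415], [0.3456000089645386, -0.1200999990105629], [0.58160001039505, -0.07020000368356705], [0.5418999791145325, 0.11760000139474869]]
side steel 47 ((0.4784688949584961, 0.008836723864078522), (0.025944842025637627, 0.12820804119110107), 20.694637298583984) 0.057974389008690085
```

View pics/s5.png

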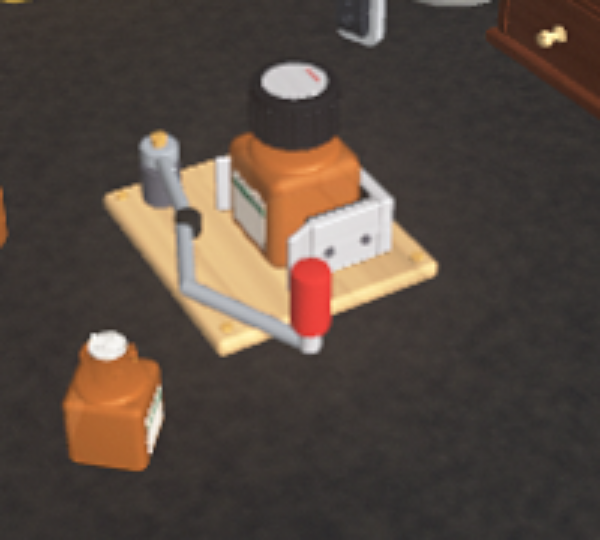

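View pics/crop5.png

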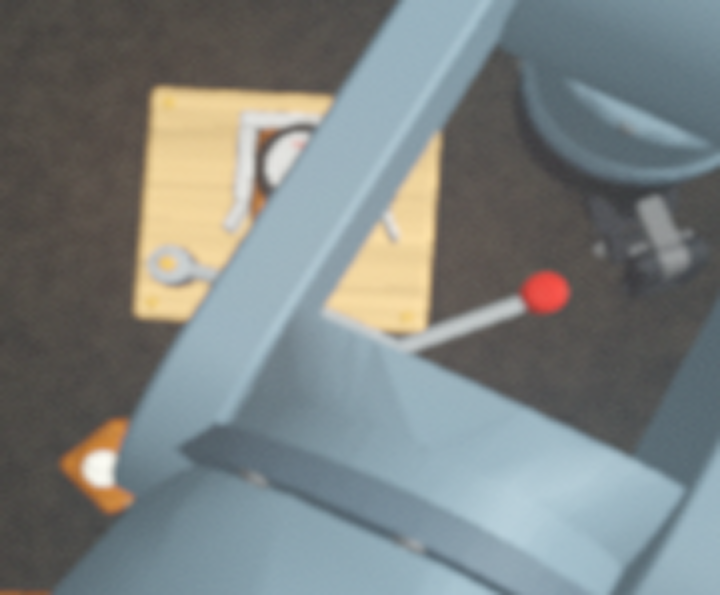

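The lever is back at rest: the knob is at (310,300) in the side crop, as at the start. The jar now stands about 20 mm further in, between the cheeks. Next I move over the cap.

```bash
python3 go.py 0.5105 -0.0073 0.252 20
python3 -m pendant '[[[0.013,-0.028,0,0,0,0,-1],[0.013,-0.028,0,0,0,0,-1],[0.013,-0.028,0,0,0,0,-1],[0.012,-0.026,0,0,0,0,-1],[0,0,0,0,0,0,-1],[0,0,0,0,0,0,-1]]]'
python3 go.py 0.5105 -0.0073 0.112 20
```

```text
pos [ 0.5002 -0.1285  0.2522] head 20.05 tilt [-1.e-04  1.e-04 -1.e+00] q [-0.48  0.05  1.76  0.    1.33 -0.83] t 7.45 F [0.23 0.47 0.73] open 0.996
shift tool [ 0.0512 -0.1103  0.0002] turn [-0.0001  0.0001  0.0009]
time_s: 8.05
eef_pos: [0.5104, -0.0073, 0.2524]
eef_rot: [0.0, 0.985, 0.175, 0.0]
wrist_force: [0.8, -1.4, 0.4]
opening: 1.0
pos [ 0.5104 -0.0073  0.2524] head 20.15 tilt [ 1.e-04 -4.e-04 -1.e+00] q [-0.25  0.04  1.77 -0.    1.33 -0.6 ] t 8.05 F [ 0.77 -1.37  0.4 ] open 1.0
shift tool [ 1.000e-04 -1.000e-04  1.404e-01] turn [0.0004 0.     0.0026]
```

```bash

python3 -m pendant '[[[0,0,0.03,0,0,0,-1],[0,0,0.03,0,0,0,-1],[0,0,0.03,0,0,0,-1],[0,0,0.02,0,0,0,-1],[0,0,0.015,0,0,0,-1],[0,0,0.01,0,0,0,-1],[0,0,0.005,0,0,0,-1],[0,0,0,0,0,0,-1],[0,0,0,0,0,0,-1]]]'
python3 go.py 0.5105 -0.0073 0.112 20
python3 - <<'E'
from h import *
shot('side','side6')
p=cv2.imread('pics/side6.png');cv2.imwrite('pics/s6.png',cv2.resize(p[150:330,200:400],None,fx=3,fy=3))
shot('top','top6')
p=cv2.imread('pics/top6.png');cv2.imwrite('pics/t6.png',cv2.resize(p[120:290,200:380],None,fx=3,fy=3))
E
```

```text
time_s: 8.95
eef_pos: [0.5109, -0.008, 0.113]
eef_rot: [0.0, 0.985, 0.174, 0.001]
wrist_force: [-0.2, 0.4, 0.9]
opening: 1.003
pos [ 0.5109 -0.008   0.113 ] head 20.04 tilt [ 1.1e-03 -3.0e-04 -1.0e+00] q [-0.25  0.22  1.88 -0.    1.04 -0.6 ] t 8.95 F [-0.22  0.37  0.89] open 1.003
shift tool [-0.0002 -0.0008  0.001 ] turn [ 0.0007 -0.001   0.0007]
```

View pics/s6.png

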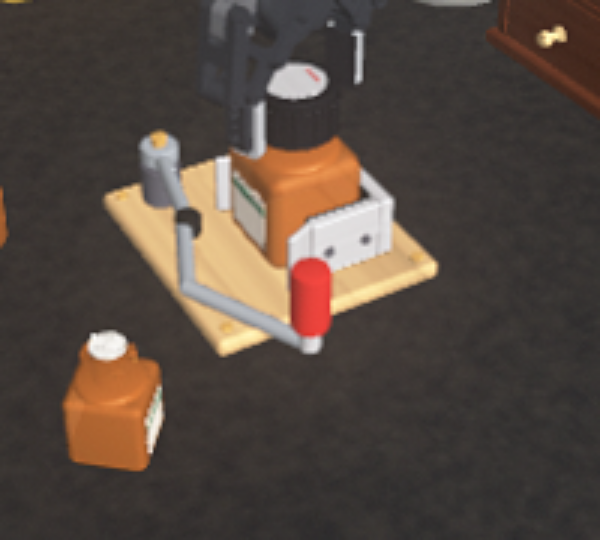

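View pics/t6.png

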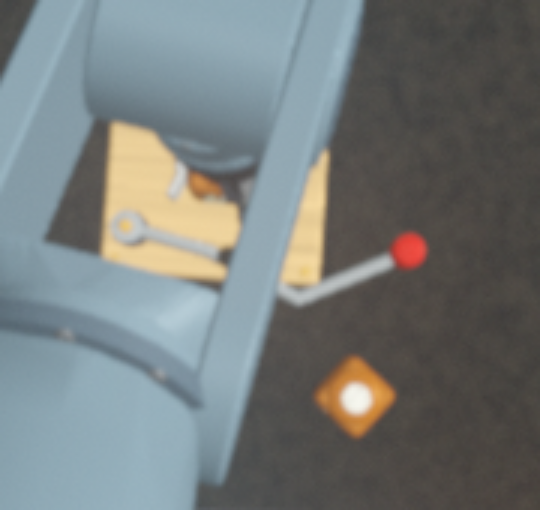

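The open fingers straddle the black cap, which is at (297,105). Closing on it now.

```bash

python3 -m pendant '[[[0,0,0,0,0,0,1],[0,0,0,0,0,0,1],[0,0,0,0,0,0,1],[0,0,0,0,0,0,1],[0,0,0,0,0,0,1],[0,0,0,0,0,0,1],[0,0,0,0,0,0,1],[0,0,0,0,0,0,1]]]'
python3 go.py 0.5105 -0.0073 0.112 20
python3 - <<'E'
from h import *
shot('side','side7')
p=cv2.imread('pics/side7.png');cv2.imwrite('pics/s7.png',cv2.resize(p[150:330,200:400],None,fx=3,fy=3))
o=ctrl.get_obs();print(o['torque'])
E
```

```text
time_s: 9.85
eef_pos: [0.5112, -0.0077, 0.1129]
eef_rot: [0.0, 0.985, 0.174, 0.001]
wrist_force: [3.5, 2.2, 5.6]
opening: 0.595
pos [ 0.5112 -0.0077  0.1129] head 20.05 tilt [ 1.9e-03 -2.0e-04 -1.0e+00] q [-0.25  0.22  1.88  0.    1.04 -0.6 ] t 9.85 F [3.5  2.16 5.63] open 0.595
shift tool [-0.0005 -0.0006  0.0009] turn [ 0.0008 -0.0017  0.0009]
[ 0.32791    -0.68302171  0.05033803]
```

View pics/s7.png

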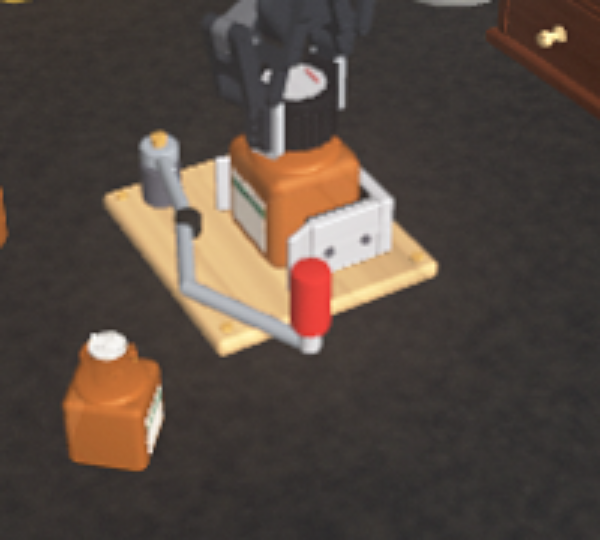

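```bash

python3 -m pendant '[[[0,0,0,0,0,-0.1,1],[0,0,0,0,0,-0.1,1],[0,0,0,0,0,-0.1,1],[0,0,0,0,0,-0.1,1],[0,0,0,0,0,0,1]]]'
python3 go.py 0.5105 -0.0073 0.112 20
python3 - <<'E'
from h import *
shot('side','side8')
p=cv2.imread('pics/side8.png');cv2.imwrite('pics/s8.png',cv2.resize(p[150:330,200:400],None,fx=3,fy=3))
o=ctrl.get_obs();print(o['torque'])
E
```

```text
time_s: 10.4
eef_pos: [0.511, -0.0078, 0.1128]
eef_rot: [0.0, 0.93, 0.367, 0.001]
wrist_force: [3.1, 0.7, 6.0]
opening: 0.594
pos [ 0.511  -0.0078  0.1128] head 43.11 tilt [ 1.5e-03 -2.0e-04 -1.0e+00] q [-0.25  0.22  1.88  0.    1.04 -1.  ] t 10.4 F [3.07 0.69 6.01] open 0.594
shift tool [-0.     -0.0007  0.0008] turn [ 0.0009 -0.0012  0.4033]
[ 0.21767895 -0.53095659 -0.12556118]
```

View pics/s8.png

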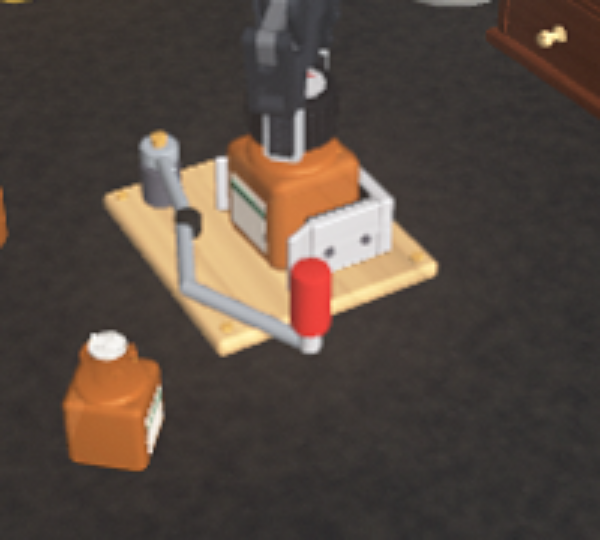

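The red mark on the cap has turned with the fingers and the jar has stayed put. I'll carry on to about 1.35 rad in total.

```bash

python3 -m pendant '[[[0,0,0,0,0,-0.1,1],[0,0,0,0,0,-0.1,1],[0,0,0,0,0,-0.1,1],[0,0,0,0,0,-0.1,1],[0,0,0,0,0,-0.1,1],[0,0,0,0,0,-0.1,1],[0,0,0,0,0,-0.1,1],[0,0,0,0,0,-0.1,1],[0,0,0,0,0,-0.1,1],[0,0,0,0,0,0,1]]]'
python3 -m pendant '[[[0,0,0,0,0,-0.05,1],[0,0,0,0,0,0,1],[0,0,0,0,0,0,1]]]'
python3 go.py 0.5105 -0.0073 0.112 20
python3 - <<'E'
from h import *
shot('side','side9')
p=cv2.imread('pics/side9.png');cv2.imwrite('pics/s9.png',cv2.resize(p[150:330,200:400],None,fx=3,fy=3))
o=ctrl.get_obs();print(o['torque'])
E
```

```text
time_s: 11.45
eef_pos: [0.5111, -0.0072, 0.1129]
eef_rot: [0.0, 0.678, 0.735, 0.001]
wrist_force: [4.3, 4.5, 5.3]
opening: 0.593
time_s: 11.75
eef_pos: [0.5111, -0.0071, 0.1129]
eef_rot: [0.0, 0.66, 0.751, 0.001]
wrist_force: [3.6, 4.7, 5.7]
opening: 0.594
pos [ 0.5111 -0.0071  0.1129] head 97.38 tilt [ 0.0016  0.0011 -1.    ] q [-0.25  0.22  1.88  0.    1.04 -1.95] t 11.75 F [3.61 4.75 5.68] open 0.594
shift tool [-0.0002 -0.0006  0.0009] turn [ 9.0000e-04 -1.9000e-03  1.3505e+00]
[ 0.7129859  -0.59117829 -0.22589782]
```

View pics/s9.png

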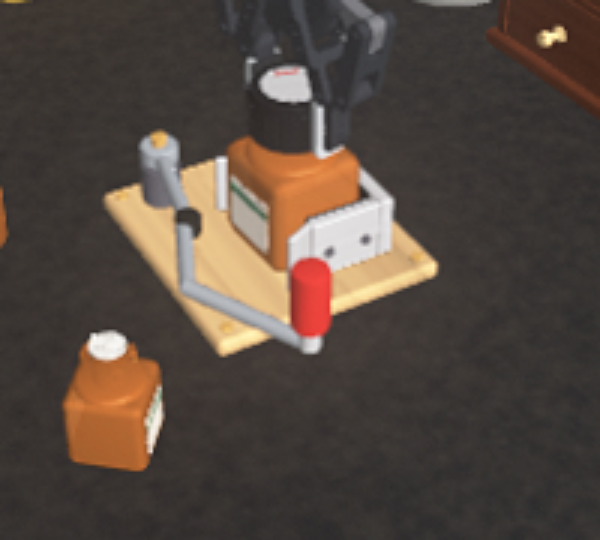

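The red mark has moved from the right to the upper left, at (287,70), so the cap has turned about 77° with the fingers. Now a careful lift to see whether the jar comes up with it.

```bash

python3 -m pendant '[[[0,0,-0.002,0,0,0,1],[0,0,-0.002,0,0,0,1],[0,0,-0.002,0,0,0,1],[0,0,0,0,0,0,1]]]'
python3 go.py 0.5105 -0.0073 0.112 97.4
python3 - <<'E'
from h import *
shot('side','side10')
p=cv2.imread('pics/side10.png');cv2.imwrite('pics/s10.png',cv2.resize(p[150:330,200:400],None,fx=3,fy=3))
q=cv2.imread('pics/side9.png')
g=lambda a:a.astype(int)
d=abs(g(p)-g(q)).sum(2)[200:250,265:330];print('jar body change',d.mean(),d.max())
E
```

```text
time_s: 12.2
eef_pos: [0.5096, -0.0075, 0.1179]
eef_rot: [-0.001, 0.66, 0.751, -0.001]
wrist_force: [0.0, 2.8, -1.8]
opening: 0.594
pos [ 0.5096 -0.0075  0.1179] head 97.42 tilt [-2.e-03  2.e-04 -1.e+00] q [-0.25  0.21  1.88 -0.    1.05 -1.95] t 12.2 F [ 0.01  2.75 -1.81] open 0.594
shift tool [0.0001 0.001  0.0059] turn [-0.0019 -0.0005  0.0003]
jar body change 9.248307692307693 339
```

View pics/s10.png

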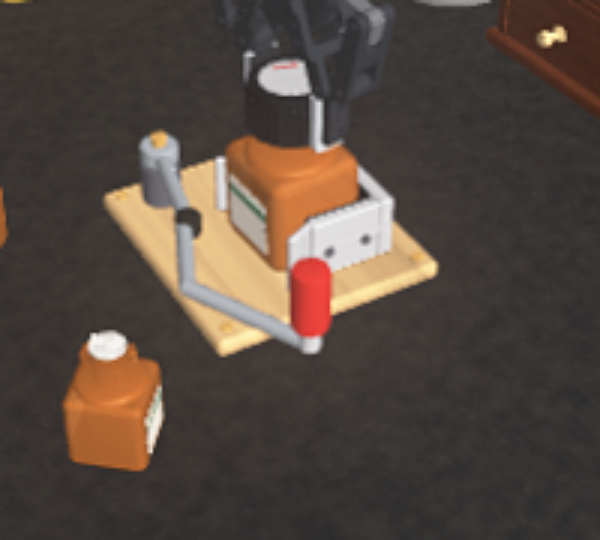

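```bash
cat > fl.py <<'E'
from h import *
import sys
a=cv2.imread(f'pics/side{sys.argv[1]}.png',0);b=cv2.imread(f'pics/side{sys.argv[2]}.png',0)
def tm(nm,r0,r1,c0,c1):
    A=cv2.resize(a[r0:r1,c0:c1],None,fx=8,fy=8,interpolation=cv2.INTER_CUBIC);B=cv2.resize(b[r0-5:r1+5,c0-5:c1+5],None,fx=8,fy=8,interpolation=cv2.INTER_CUBIC)
    m=cv2.matchTemplate(B,A,cv2.TM_CCOEFF_NORMED);_,v,_,l=cv2.minMaxLoc(m);print(nm,(l[0]-40)/8,(l[1]-40)/8,round(v,3))
tm('label',205,237,275,292);tm('jarbody',200,240,272,300);tm('neck/shoulder',196,212,280,316);tm('bottom edge',222,242,277,297);tm('knob',235,266,295,312);tm('cap',170,195,285,304)
print(proj('side',[[.48,0,.03],[.48,0,.036],[.475,0,.03]]))
E
python3 fl.py 9 10; python3 fl.py 5 9
```

```text
label -0.25 0.125 0.956
jarbody -0.25 0.125 0.962
neck/shoulder -0.625 -1.75 0.964
bottom edge -0.25 -0.125 0.968
knob 0.0 0.0 0.999
cap -0.5 -2.125 0.993
[[282.09527248 224.36354686]
 [282.04321854 221.73993455]
 [279.73640484 225.27878968]]
label -1.0 0.625 0.879
jarbody -0.75 0.625 0.912
neck/shoulder -0.875 1.0 0.774
bottom edge 0.25 1.75 0.903
knob 0.0 0.0 0.998
cap -0.875 1.0 0.983
[[282.09527248 224.36354686]
 [282.04321854 221.73993455]
 [279.73640484 225.27878968]]
```

```bash
python3 - <<'E'
import cv2,numpy as np
f=lambda n:cv2.resize(cv2.imread(f'pics/side{n}.png')[160:245,260:332],None,fx=5.4,fy=6,interpolation=cv2.INTER_CUBIC)
cv2.imwrite('pics/cmp.png',np.hstack([f(9),f(10)]))
E
```

```text
(no output)
```

View pics/cmp.png

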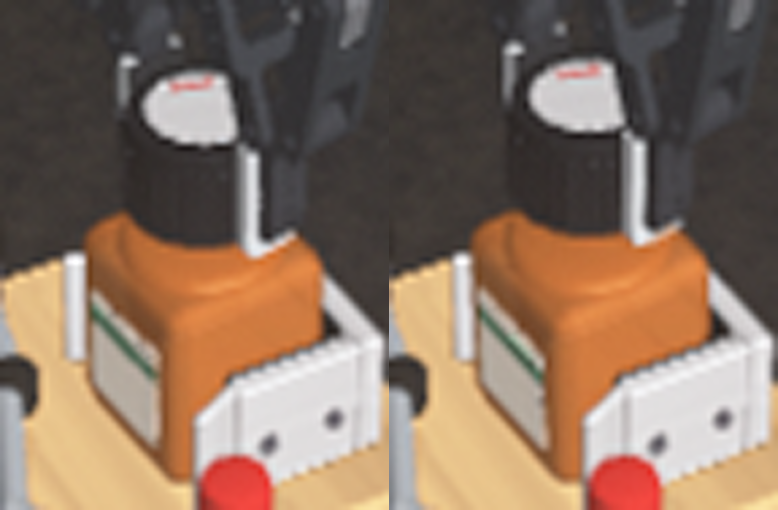

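The cap rim rose about 2 px (roughly 5 mm) against the shoulder and the jar body moved under 0.5 px, so it is coming free. Lifting further.

```bash

python3 -m pendant '[[[0,0,-0.002,0,0,0,1],[0,0,-0.003,0,0,0,1],[0,0,-0.002,0,0,0,1],[0,0,0,0,0,0,1],[0,0,0,0,0,0,1]]]'
python3 go.py 0.5105 -0.0073 0.112 97.4
python3 - <<'E'
from h import *
shot('side','side11')
f=lambda n:cv2.resize(cv2.imread(f'pics/side{n}.png')[160:245,260:332],None,fx=5.4,fy=6,interpolation=cv2.INTER_CUBIC)
cv2.imwrite('pics/cmp2.png',np.hstack([f(9),f(11)]))
E
python3 fl.py 9 11
```

```text
time_s: 12.75
eef_pos: [0.5106, -0.008, 0.1256]
eef_rot: [0.0, 0.66, 0.751, -0.0]
wrist_force: [0.9, 1.2, 0.9]
opening: 0.593
pos [ 0.5106 -0.008   0.1256] head 97.4 tilt [ 5.e-04 -5.e-04 -1.e+00] q [-0.25  0.2   1.87 -0.    1.07 -1.95] t 12.75 F [0.85 1.23 0.94] open 0.593
shift tool [ 0.0007 -0.      0.0136] turn [0.0005 0.0006 0.    ]
label -0.25 0.0 0.961
jarbody -0.125 0.125 0.967
neck/shoulder 0.0 -5.0 0.826
bottom edge -0.375 -0.125 0.963
knob 0.0 0.0 0.999
cap 0.125 -5.0 0.904
[[282.09527248 224.36354686]
 [282.04321854 221.73993455]
 [279.73640484 225.27878968]]
```

View pics/cmp2.png

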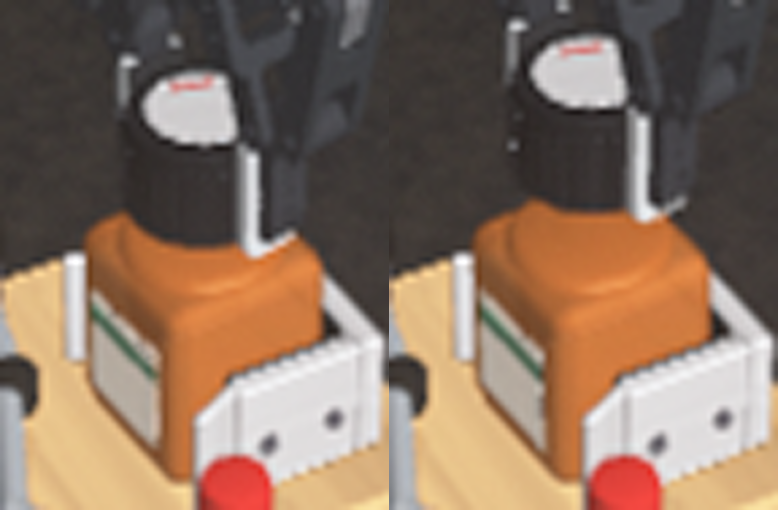

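The jar is still and the cap is lifting freely: its rim is up about 13 mm and force is near zero. The total lift should be 45 mm, so 32 mm more.

```bash

python3 -m pendant '[[[0,0,-0.004,0,0,0,1],[0,0,-0.004,0,0,0,1],[0,0,-0.004,0,0,0,1],[0,0,-0.005,0,0,0,1],[0,0,-0.005,0,0,0,1],[0,0,-0.005,0,0,0,1],[0,0,-0.004,0,0,0,1],[0,0,-0.001,0,0,0,1],[0,0,0,0,0,0,1],[0,0,0,0,0,0,1]]]'
python3 -m pendant '[[[0,0,0,0,0,0,1],[0,0,0,0,0,0,1],[0,0,0,0,0,0,1],[0,0,0,0,0,0,1],[0,0,0,0,0,0,1]]]'
python3 go.py 0.511 -0.0073 0.158 97.4
python3 - <<'E'
from h import *
p,d=shot('side','side12');shot('top','top12')
q=cv2.imread('pics/side12.png');cv2.imwrite('pics/s12.png',cv2.resize(q[130:330,200:400],None,fx=3,fy=3))
W=world('side',d);R=p.astype(int);near=(abs(W[...,0]-.51)<.05)&(abs(W[...,1]+.007)<.05)&(d>0)
m=near&(W[...,2]>.162)&(W[...,2]<.175)&(R.sum(2)>450);P=W[m];print('cap top',len(P),P.mean(0),P[:,2].std())
m=near&(W[...,2]>.111)&(W[...,2]<.122);P=W[m];print('mouth',len(P),P.mean(0),cv2.minEnclosingCircle(P[:,:2].astype(np.float32)))
E
python3 fl.py 9 12
```

```text
time_s: 13.8
eef_pos: [0.5102, -0.0076, 0.1571]
eef_rot: [-0.0, 0.66, 0.751, -0.0]
wrist_force: [0.1, -0.1, -0.3]
opening: 0.595
time_s: 14.3
eef_pos: [0.5104, -0.0077, 0.1573]
eef_rot: [-0.0, 0.66, 0.751, -0.0]
wrist_force: [0.2, -0.6, -0.4]
opening: 0.595
pos [ 0.5104 -0.0077  0.1573] head 97.4 tilt [-0. -0. -1.] q [-0.25  0.15  1.86 -0.    1.13 -1.95] t 14.3 F [ 0.25 -0.6  -0.43] open 0.595
shift tool [ 0.0003  0.0007 -0.0007] turn [-0.0001  0.      0.0001]
cap top 166 [ 0.50427126 -0.00762292  0.16823716] 0.001421134238804286
mouth 88 [ 0.50574287 -0.00765442  0.11357687] ((0.5070664882659912, -0.005278350785374641), 0.01413444709032774)
label -0.25 0.0 0.961
jarbody -0.125 0.125 0.967
neck/shoulder -0.125 -0.125 0.56
bottom edge -0.375 -0.125 0.963
knob 0.0 0.0 0.999
cap 1.875 5.0 0.68
[[282.09527248 224.36354686]
 [282.04321854 221.73993455]
 [279.73640484 225.27878968]]
```

View pics/s12.png

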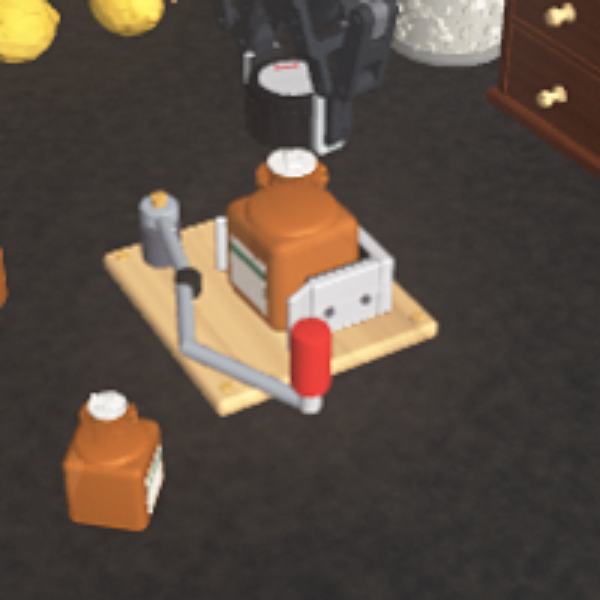

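View pics/top12.png

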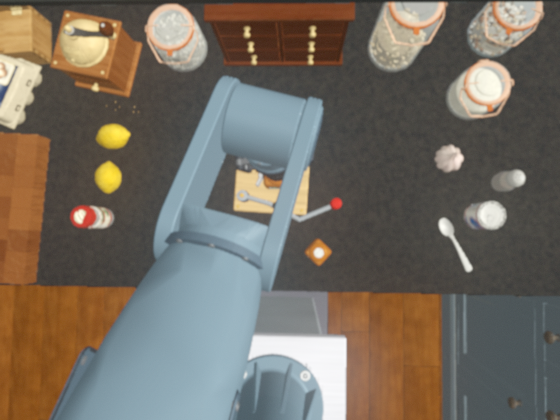

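The cap is held level with its top at z ≈ 0.168, about 20 mm over the white-sealed mouth at (292,162). The jar is upright in the brace, the lever is at rest, and the bystanders look where they were. Handing in.

```bash
python3 -c "
from bench import ctrl
print(ctrl.hand_in())"
```

```text
the job is handed in; nothing more can be done
None
```

I carried out every step and handed the job in at about 14.4 s of the 54 s allowed; no verdict was reported.

- **Feed lever:** I pushed the red knob round its arc with closed fingers until the wrist force rose to about 30 N at the stop. The jar moved in by about 20 mm, which puts it within about 1 mm of home. I then let go, and the knob sprang back to where it stood at the start.
- **Cap:** I gripped it and turned the tool 1.35 rad anticlockwise. The red mark on the cap turned with the fingers. I lifted in small steps and checked that the jar stayed put.
- **Last checks:** The cap is held level (opening 0.595), its rim about 20 mm above the mouth and over the jar axis within about 2 mm. The wrist force is near zero. The jar's label and body have moved less than 0.5 px since the twist, the lever is at rest, and the bystanders I could see look unmoved.

**Disagreements:**
- The two cameras differ by about 4 mm in x, so I used their mean.
- In the first 5 mm of the lift, template matching on the jar's shoulder showed movement. A zoomed comparison showed that was the cap rim rising, not the jar.
- I never measured the cap-turn joint directly. I inferred it from the tool's turn, less about 0.1 rad of play, and from the cap coming off freely.

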